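Load the spring scale and take off its adjuster cap

TASK

The packing scale is to be adjusted under load. First stand the brass check weight upright on the centre of the scale's pan, gently enough that the pan is not driven down onto its stop, and let it go. Then loosen the blue adjuster cap: nobody knows which way this one turns, so try both ways and do not wrench it when it stops; lift it right out of its socket, straight up to at least 5 cm above it, and finish while still holding it up there, leaving the weight on the pan and the other things on the bench where they are.

Things in the scene. Friction and masses are not known exactly. Their poses are not given: they have to be found in the camera images.
- scale: grey spring scale, fixed to the bench, housing 124 x 230 x 45 mm (own x, y, z), origin under the centre of the housing on the bench top, z up. The round pan is 55 mm from the origin towards its own -y, the capped socket 60 mm towards its own +y. A small dial is on its front (-x) face.
- pan_top (a point): centre of the upper face of the round steel pan (110 mm across, with a rim 3 mm high), 68 mm above the bench when empty; moves down with the pan
- pan (a joint): how far the sprung pan has sunk, m: 0 empty, about 0.008 with the check weight, 0.016 on its stop (spring 600 N/m)
- socket (a point): centre of the top of the fixed dark socket (48 mm across) under the cap, 75 mm above the bench. Bayonet: the wrong way the cap stops after 12 to 28 degrees; the right way (clockwise or anticlockwise, differing by scale) it turns easily to a stop at 56 to 70 degrees and lifts straight out there (from 50 degrees on), nowhere else. Gripped with 20 to 40 N it slips in the fingers, unharmed, at a stop.
- cap: blue round ribbed cap, white spot on top, 60 g. Grip it round the side: 37 mm across, 30 mm high, with a flange 43 mm across and 4 mm high at its foot. Origin on its axis under the flange, on the socket's top; z up. Stem with lugs (30 mm across, 25 mm long) in the socket, 1 to 2 mm of play while locked. It turns with under 0.15 N m, and a stop resists 0.3 N m and more.
- weight: brass check weight, 500 g: cylinder 40 mm across and 40 mm high with a knob 23 mm across on a thin neck, 62 mm high in all; origin at the centre of its underside, z up; stands on the bench
- date_stamp: date stamp with red knob, 32 x 62 x 79 mm, bystander; origin at the centre of its underside
- tape_measure: yellow tape measure, 64 x 75 x 37 mm, bystander; origin at the centre of its underside
- marker_2: white and red marker pen, 135 mm long, lying, bystander; origin at the centre of its underside
- screwdriver: red screwdriver, 201 mm long, lying, bystander; origin at the centre of its underside
There are look-alikes about, which are no part of the job. There is more than one size of the weight; the one meant has the size given above. Of the things that look like the cap, the smaller one is meant.

How it is judged (in metres and radians):
On the way, in this order (a step that is already met when the one before it is completed fails the run):
1. the check weight stands released on the centre of the pan, which has sunk under it (horizontal distance between weight and pan_top below 0.015 m and angle between weight's own z axis and vertical below 0.1 rad and value of joint pan between 0.005 and 0.012 m and contact force between the fingers and weight below 0.1 N and linear speed of weight below 0.03 m/s), for 0.3 s.
2. then the cap is out of its socket, more than 30 mm above its seat (z of cap in the frame of socket above 0.03 m), for 0.1 s.
At the end, for the whole second after the job is handed in: The cap is held still in the fingers, at least 45 mm above its seat and within 80 mm of it sideways, touching neither scale nor weight; the check weight stands upright, untouched and at rest within 15 mm of the pan's centre, the pan sunk 5 to 12 mm (all of step 1 and z of cap in the frame of socket above 0.045 m and contact force between the fingers and cap above 1 N and contact force between cap and scale below 0.1 N and contact force between cap and weight below 0.1 N and linear speed of cap below 0.03 m/s and horizontal distance between cap and socket below 0.08 m); the arm keeps its last pose, push and grip.
It fails at once if the pan is driven onto its stop (sunk more than 15 mm) (value of joint pan above 0.015 m).
It fails at once if the cap is wrenched against the scale (more than 150 N) (contact force between cap and scale above 150 N).
It fails at once if a bystander (stamp, tape measure, marker, screwdriver) is moved more than 30 mm (distance of any of date_stamp, tape_measure, marker_2, screwdriver from where it was at the start of the episode above 0.03 m).
It also fails if it takes over 64 s, if anything falls off the work surface, if the arm or the gripper's body presses on something with over 40 N, if the wrist force passes 120 N, or if a joint passes its speed limit or range.

ROBOT

A 6-joint arm with a two-finger parallel gripper is mounted at the origin on a cart in front of the work surface, level with it; the furniture and walls round the work are solid. World frame = base frame: x ahead of the robot, y to its left, z up, the work surface at z = 0. Lengths are in m, angles in degrees, forces in N, time in s.
With the tool pointing down it reaches from about 0.375 to 0.9 m from the base axis. Payload 3.1 kg.
Tool frame: the origin (TCP) lies at the very end of the fingers, on their centre line; the grasp point (between the pads) lies 19 mm behind it; z points along the fingers, y is the direction in which the jaws open and shut (so a half turn about z gives the same grasp; the last joint's range is limited). The gripper opens to 87 mm and grips with 3 to 60 N. Pads are 19 mm wide; open, the fingers measure 117 mm over their backs; the gripper's body (75 mm by 190 mm) begins 51 mm behind the grasp point.
Start: joints at [-10.227, 30.224, 82.088, -0, 67.689, -10.227], TCP at [0.625, 0, 0.198] pointing down, gripper open.
Joint ranges: [-176.69, 176.69], [-43.24, 126.21], [12.49, 139.97], [-82, 262], [0, 151.66], [-163.58, 163.58]. Speed limits (degrees/s): [159.86, 159.86, 180, 180, 180, 180].

INTERFACE

Orientations are given as a 3x3 rotation matrix whose columns are the frame's x, y, z axes.
In Python, from rig import bot gives the robot as it stands. The module is installed in compiled form; this text tells all that it offers.
- The arm moves only by the tool play_rows, never from a script. Its argument "targets" is a list of rows, each a list of 7 numbers: the closure, from 0 (fully open) to 1 (shut), then the shift along the world's x, y, z in m, then the turn, a rotation vector about the world's x, y, z in rad. A call has 1 to 12 rows; each row shifts and turns the commanded pose from where the row before left it; what a row does not reach is not made up. A row lasts 1/8 s, in which the tool goes at most 62.5 mm and 10.7 degrees, less where a joint would pass 70% of its speed; a pose out of reach is approached as far as the arm can. A call with a gripper value outside its range is refused whole. The fingers move at their own pace and stop on an object; the grip force is fixed at half the most. Time passes only in rows, so rows that do not move let the fingers close. It gives the time, the measured TCP pose, the force and the opening at its end, in the units of the state.
- bot.read_state(): the state, without advancing time (a new reading comes with each control period).
- bot.capture(name): name is "scene" or "side" or "wrist"; returns the picture (384x512x3 uint8, blue, green, red); there is no depth.
- bot.get_calibration(name): a dict with "fx", "fy", "cx", "cy" (pixels), "R" (3x3) and "t" (3): a world point X has camera coordinates R X + t. Camera axes: x right, y down, z forward; pixel columns grow to the right and rows downward; lengths in m; the calibration is good to about 2 mm. A picture is of the moment at which its call begins: read the wrist's pose just before it. get_calibration takes no time and is no camera call; for the wrist camera it gives the pose at the moment of the call.
- bot.hand_in(): hands the job in, once; it reports no verdict.
The state is a dict: "time_s": time; "joint_positions": joint angles; "qvel": joint speeds; "tau": joint torques, N m; "position": TCP position; "tcp_rot": TCP orientation; "force": force on the tool from outside, world axes, zero at the start; "moment": the same for the moment, N m; "opening": opening from 0.0 (shut) to 1.0 (fully open).
Only numpy, scipy, OpenCV 4.12 (cv2) and the standard library are available. Lean on these libraries where they do the work, as an engineer would, in place of code of your own. Each camera call takes 0.05 s, during which the arm holds its last target. There are 200 camera calls.

## Working session

There is one attempt and no reset: what is moved stays moved. The work goes in short steps, Python scripts to look and compute and a tool call to move; the robot and the scene stay as the last step left them, time stands still between calls to the robot, and variables do not carry over. Pictures are saved under pics/ and viewed, about 8 in all and at most 12, crops included, and the job is handed in when it is done.

Besides the shell and the picture viewer there is one more tool, called after "Call:" as name(argument=value, ...) on one line, values as JSON. play_rows: Moves the arm, as the interface text tells. Its arguments: {"type":"object","properties":{"targets":{"type":"array","items":{"type":"array","items":{"type":"number"}}}},"required":["targets"]}

```bash
mkdir -p pics
cat > h.py <<'E'
import numpy as np, cv2
from rig import bot
def ray(c,u,v):
    d=np.array([(u-c["cx"])/c["fx"],(v-c["cy"])/c["fy"],1.]);R=np.array(c["R"]);t=np.array(c["t"])
    return -R.T@t, R.T@d
def onz(c,u,v,z):
    o,d=ray(c,u,v); return o+d*(z-o[2])/d[2]
def tri(*obs):
    A=np.zeros((3,3));b=np.zeros(3)
    for c,u,v in obs:
        o,d=ray(c,u,v);d=d/np.linalg.norm(d);P=np.eye(3)-np.outer(d,d);A+=P;b+=P@o
    X=np.linalg.solve(A,b)
    return X,[proj(c,X)-[u,v] for c,u,v in obs]
def proj(c,X):
    p=np.array(c["R"])@X+np.array(c["t"]);return np.array([c["fx"]*p[0]/p[2]+c["cx"],c["fy"]*p[1]/p[2]+c["cy"]])
E
python3 - <<'E'
from h import *
ims=[]
for n in ["scene","side","wrist"]:
    c=bot.get_calibration(n);im=bot.capture(n);cv2.imwrite(f"pics/{n}0.png",im);ims.append(im)
    o=-np.array(c["R"]).T@np.array(c["t"]);print(n,o,c["fx"],np.array(c["R"])[2])
cv2.imwrite("pics/s0b.png",cv2.resize(ims[0],(800,600)))
cv2.imwrite("pics/d0b.png",cv2.resize(ims[1],(800,600)))
E
```

```text
scene [-0.00796413  0.70869231  0.69561998] 351.89871309522624 [ 0.50670379 -0.64915696 -0.56731517]
side [-0.42814644 -0.26655426  0.73990301] 442.2336086762537 [ 0.80662959  0.21533687 -0.55043504]
wrist [0.62492977 0.08314849 0.38376553] 314.16670686752684 [-0.00189086 -0.29721471 -0.9548088 ]
```

View pics/s0b.png

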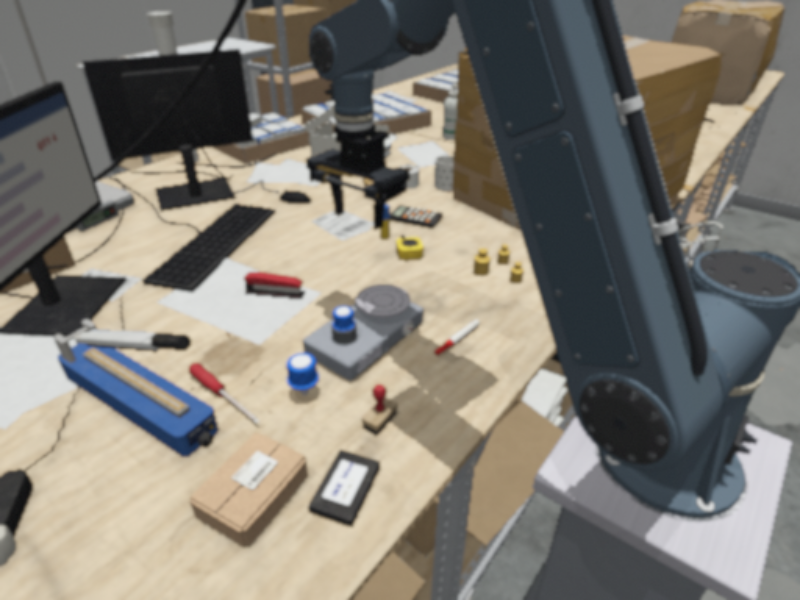

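View pics/d0b.png

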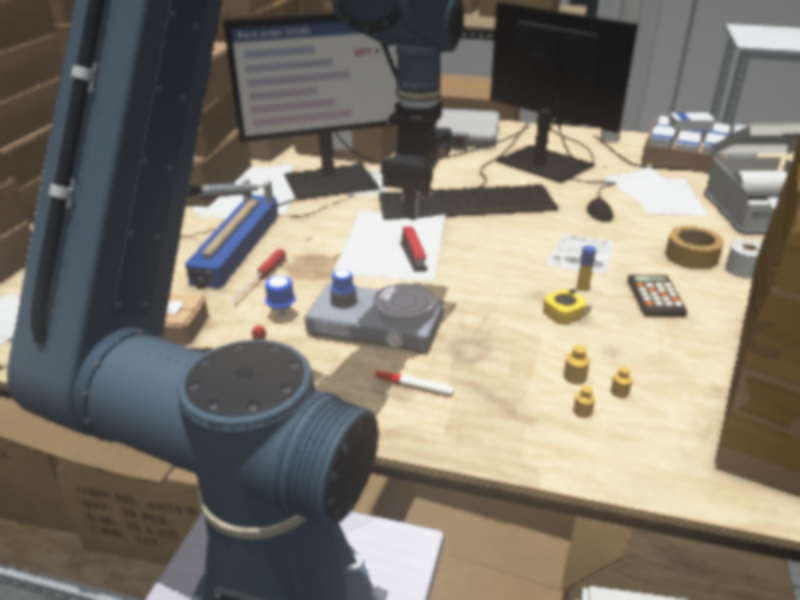

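Scene view (800x600): weights at (482,262), (504,255), (517,272); scale at (365,330) with the cap at (343,320) and the pan at (383,300); a bigger blue look-alike at (302,372). Side view: weights at (577,363), (622,380), (584,400), cap (342,285), pan (407,302). Next I measure them.

Run:
```python
from h import *
C={n:bot.get_calibration(n) for n in["scene","side"]}
def blobs(n,lo,hi,box,amin):
    im=cv2.imread(f"pics/{n}0.png");h=cv2.cvtColor(im,cv2.COLOR_BGR2HSV);m=cv2.inRange(h,lo,hi)
    k=np.zeros_like(m);x0,y0,x1,y1=[int(v/1.5625) for v in box];k[y0:y1,x0:x1]=255;m&=k
    N,l,s,c=cv2.connectedComponentsWithStats(m)
    return [(s[i],c[i]) for i in range(1,N) if s[i][4]>=amin]
W={}
for n,box in(("scene",(460,235,535,295)),("side",(555,335,645,425))):
    for s,c in blobs(n,(15,120,60),(30,255,255),box,30):
        x,y,w,h,a=s; b=onz(C[n],x+w/2,y+h-.5,0);t=onz(C[n],x+w/2,y,0.0)
        dist=np.linalg.norm(b-ray(C[n],0,0)[0]);print(n,s,c.round(1),"base",b.round(3),"width mm",(w*dist/C[n]["fx"]*1000).round(1))
for n,box in(("scene",(270,300,370,400)),("side",(255,255,365,320))):
    for s,c in blobs(n,(100,120,60),(125,255,255),box,30): print(n,"blue",s,c.round(1))
def S(u,v):return(u/1.5625,v/1.5625)
print("cap",tri((C["scene"],*S(343,314)),(C["side"],*S(342,276))))
print("pan",tri((C["scene"],*S(383,300)),(C["side"],*S(407,302))))
```

```text
scene [320 158   5  10  43] [322. 163.] base [ 0.488 -0.379  0.   ] width mm 19.6
scene [304 160   9  15 101] [308.  167.7] base [ 0.505 -0.302  0.   ] width mm 34.0
scene [328 169   6  11  54] [330.4 174.4] base [ 0.422 -0.322  0.   ] width mm 22.4
side [363 222  14  15 145] [369.6 229.4] base [ 0.529 -0.308  0.   ] width mm 38.3
side [393 235  11  14  97] [398.2 241.9] base [ 0.499 -0.381  0.   ] width mm 29.6
side [369 248  11  13  99] [374.2 254.2] base [ 0.436 -0.324  0.   ] width mm 28.3
scene blue [213 199  14  13 124] [219.7 206.2]
scene blue [184 226  19  24 255] [193.6 240.3]
side blue [171 180  15   7  38] [177.8 183.9]
side blue [171 191  17   6  39] [178.5 193.9]
cap (array([0.56157503, 0.12160769, 0.09819791]), [array([0.04208021, 0.11859584]), array([ 0.04715611, -0.12022411])])
pan (array([0.56366358, 0.00169538, 0.06218501]), [array([0.06430186, 0.18089126]), array([ 0.0792619 , -0.20219769])])
```

Call:
play_rows(targets=[[0,-0.014,-0.044,0,0,0,0],[0,-0.014,-0.044,0,0,0,0],[0,-0.014,-0.044,0,0,0,0],[0,-0.014,-0.044,0,0,0,0],[0,-0.014,-0.044,0,0,0,0],[0,-0.014,-0.044,0,0,0,0],[0,-0.014,-0.044,0,0,0,0],[0,0,0,0,0,0,0]])

```text
time_s: 1.15
position: [0.526, -0.3113, 0.1977]
tcp_rot: [[0.005, 1.0, 0.0], [1.0, -0.005, -0.001], [-0.001, 0.0, -1.0]]
force: [-0.3, 0.5, 0.2]
opening: 0.997
```

Run:
```python
from h import *
import pickle
s=bot.read_state();print(s["time_s"],s["position"],np.round(s["tcp_rot"],2).tolist(),s["force"],s["opening"])
c=bot.get_calibration("wrist");im=bot.capture("wrist");cv2.imwrite("pics/w1.png",im);pickle.dump(c,open("w1.pkl","wb"))
cv2.imwrite("pics/w1b.png",np.hstack([cv2.resize(cv2.imread("pics/wrist0.png"),(400,300)),cv2.resize(im,(400,300))]))
```

```text
1.15 [ 0.52596855 -0.31133797  0.1977162 ] [[0.0, 1.0, 0.0], [1.0, -0.0, -0.0], [-0.0, 0.0, -1.0]] [-0.34875377  0.49084567  0.19141535] 0.9967833309951509
```

View pics/w1b.png

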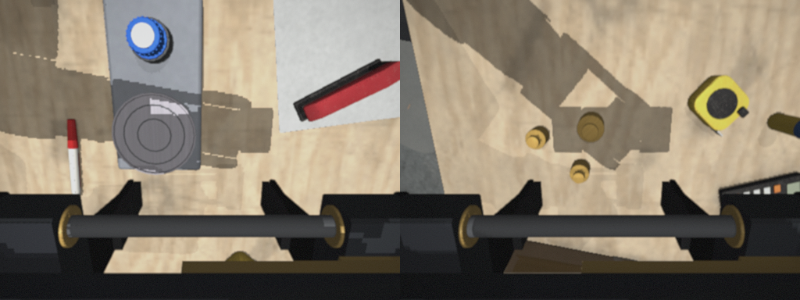

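Right panel: big weight at local (191,127) of a 400-wide panel; two smaller ones to the left and below. Left panel (start pose): cap at (146,38), pan (153,132). The jaws open along world x, clear of neighbours.

Run:
```python
from h import *
import pickle
c1=pickle.load(open("w1.pkl","rb"));C={n:bot.get_calibration(n) for n in["scene","side"]}
c0=dict(c1);R=np.array(c1["R"]);c0["t"]=-R@np.array([0.62492977,0.08314849,0.38376553])
im=cv2.imread("pics/w1.png");h=cv2.cvtColor(im,cv2.COLOR_BGR2HSV);print(im[162,244],h[162,244],h[162,225],h[150,300])
m=cv2.inRange(h,(15,110,30),(30,255,255));m[:110]=0;m[240:]=0;m[:,:140]=0;m[:,300:]=0
N,l,s,cc=cv2.connectedComponentsWithStats(m)
for i in range(1,N):
    if s[i][4]>60:
        x,y,w,hh,a=s[i];print(s[i],cc[i],"w@z.04mm",w*(0.383-.03)/c1["fx"]/.955*1000)
        print("  c@.03",onz(c1,*cc[i],.03).round(4),"side edges x@.03", onz(c1,x,y+hh/2,.03)[:2].round(4),onz(c1,x+w,y+hh/2,.03)[:2].round(4))
side=(C["side"],369.6,229.4);sc=(C["scene"],308,167.7)
# wrist0: spot, pan
i0=cv2.imread("pics/wrist0.png");h0=cv2.cvtColor(i0,cv2.COLOR_BGR2HSV)
b=cv2.inRange(h0,(100,110,50),(125,255,255));b[100:]=0
N,l,s,cc=cv2.connectedComponentsWithStats(b);print("blue",[(s[i],cc[i]) for i in range(1,N) if s[i][4]>50])
wmask=cv2.inRange(h0,(0,0,170),(180,60,255));wmask[80:]=0;wmask[:,:150]=0;wmask[:,220:]=0
N,l,s,cc=cv2.connectedComponentsWithStats(wmask)
for i in range(1,N):
    if s[i][4]>50: print("spot",s[i],cc[i],onz(c0,*cc[i],.105))
g=cv2.medianBlur(cv2.cvtColor(i0,cv2.COLOR_BGR2GRAY),3)
cir=cv2.HoughCircles(g[100:240,100:280],cv2.HOUGH_GRADIENT,1,20,param1=80,param2=20,minRadius=40,maxRadius=60);print(cir)
for q in (cir[0][:3] if cir is not None else []): print("pan",onz(c0,q[0]+100,q[1]+100,.071), q[2]*(.384-.07)/.955/c0["fx"])
cv2.imwrite("pics/crop.png",np.hstack([cv2.resize(im[120:220,150:290],None,fx=2.8,fy=2.8),cv2.resize(i0[10:230,110:290][20:208],None,fx=2.2,fy=2.2)[:280]]) )
```

```text
[ 61 108 132] [ 20 137 132] [ 18  61 129] [ 19  57 130]
[227 144  34  37 999] [243.9049049 162.4984985] w@z.04mm 40.00277238897564
  c@.03 [ 0.5106 -0.3005  0.03  ] side edges x@.03 [ 0.4913 -0.3004] [ 0.5302 -0.3006]
[161 162  29  29 615] [175.01138211 176.01138211] w@z.04mm 34.12001174353805
  c@.03 [ 0.4304 -0.3161  0.03  ] side edges x@.03 [ 0.4141 -0.3166] [ 0.4478 -0.3168]
[218 205  24  29 560] [229.87321429 219.15357143] w@z.04mm 28.237251098100455
  c@.03 [ 0.4924 -0.3701  0.03  ] side edges x@.03 [ 0.478  -0.3705] [ 0.5071 -0.3706]
blue [(array([ 161,   21,   53,   55, 1376], dtype=int32), array([190.4309593 ,  49.71075581]))]
spot [201  10  15  15  70] [209.          17.92857143] [0.58675754 0.14237437 0.105     ]
spot [168  29  30  32 758] [182.17282322  44.59762533] [0.5640815  0.12324153 0.105     ]
[[[ 91.5  67.5  44.9]
  [111.5  56.5  56.1]]]
pan [0.55749753 0.01427647 0.071     ] 0.046990763
pan [0.57835831 0.02547039 0.071     ] 0.058712285
```

View pics/crop.png

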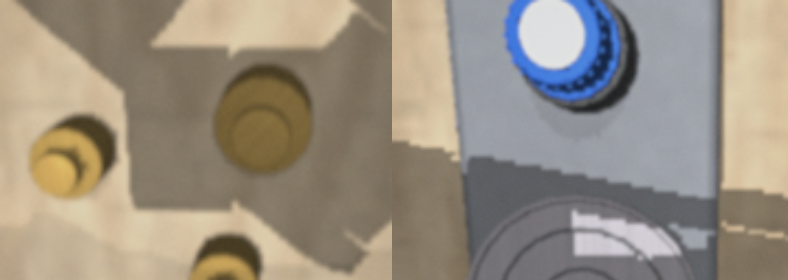

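Call:
play_rows(targets=[[0,-0.005,0.004,-0.02,0,0,0],[0,-0.005,0.004,-0.02,0,0,0],[0,-0.005,0.003,-0.02,0,0,0],[0,0,0,0,0,0,0]])

```text
time_s: 1.7
position: [0.5109, -0.2941, 0.1365]
tcp_rot: [[-0.002, 1.0, -0.004], [1.0, 0.002, 0.004], [0.004, -0.004, -1.0]]
force: [-1.2, 0.4, 0.3]
opening: 1.001
```

Run:
```python
from h import *
import pickle
s=bot.read_state();print(s["time_s"],s["position"])
c=bot.get_calibration("wrist");im=bot.capture("wrist");cv2.imwrite("pics/w2.png",im);pickle.dump(c,open("w2.pkl","wb"))
c1=pickle.load(open("w1.pkl","rb"))
print("knob w1@.062",onz(c1,243.2,169.3,.062))
h=cv2.cvtColor(im,cv2.COLOR_BGR2HSV);m=cv2.inRange(h,(15,110,30),(30,255,255));m[300:]=0
N,l,S,cc=cv2.connectedComponentsWithStats(m)
for i in range(1,N):
    if S[i][4]>300: print(S[i],cc[i],onz(c,*cc[i],.03))
p=proj(c,np.array([.511,-.3,.05])).astype(int);print(p)
x0,y0=p[0]-90,max(0,p[1]-70);print(x0,y0)
cv2.imwrite("pics/crop2.png",cv2.resize(im[y0:y0+140,x0:x0+180],None,fx=4,fy=4))
```

```text
1.7 [ 0.5108514  -0.29411174  0.13646104]
knob w1@.062 [ 0.51121928 -0.30121702  0.062     ]
[ 403  119   95   82 3638] [446.8051127  155.96728972] [ 0.68843323 -0.26366642  0.03      ]
[ 238  170   40   47 1477] [257.67840217 193.53960731] [ 0.51088176 -0.30111632  0.03      ]
[160 190  35  36 893] [176.60806271 207.78835386] [ 0.43057958 -0.31612971  0.03      ]
[226 238  28  38 844] [239.75       257.03791469] [ 0.49236545 -0.37026998  0.03      ]
[ 74 263  31  37 474] [ 85.95780591 278.60548523] [ 0.32781606 -0.39659758  0.03      ]
[412 263  30  37 452] [429.06858407 278.70132743] [ 0.69311802 -0.39509423  0.03      ]
[257 198]
167 128
```

View pics/crop2.png

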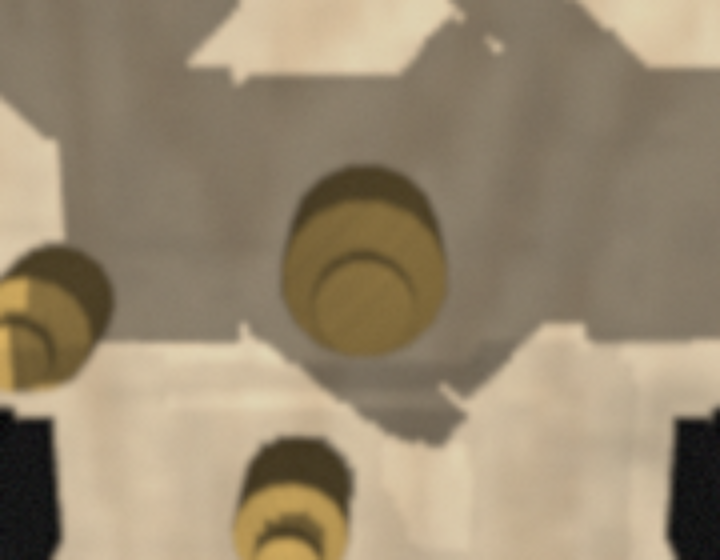

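Near view: weight body top centre at crop (364,277), knob centre (365,306), i.e. picture (258,197.3) and (258.2,204.5).

Run:
```python
from h import *
import pickle
c1,c2=[pickle.load(open(f"w{i}.pkl","rb")) for i in(1,2)];C=bot.get_calibration("side")
print("body@.04",onz(c2,258,197.3,.04),"knob@.062",onz(c2,258.2,204.5,.062))
X,r=tri((c1,243.2,169.3),(c2,258.2,204.5));print(X,r)
X,r=tri((c1,243.2,169.3),(c2,258.2,204.5),(C,369.5,224.5));print(X,r)
cA=bot.get_calibration("scene"); print(proj(C,np.array([.511,-.301,.062])),proj(cA,np.array([.511,-.301,.062])),proj(C,np.array([.511,-.301,0])))
print("body width",161/4/c2["fx"]*(np.array(c2["R"])@np.array([.511,-.301,.04])+c2["t"])[2])
```

```text
body@.04 [ 0.51122198 -0.30178919  0.04      ] knob@.062 [ 0.51145127 -0.30143926  0.062     ]
[ 0.51139327 -0.30065276  0.06437143] [array([ 0.05786633, -0.02486114]), array([-0.06930677,  0.02929334])]
[ 0.51090953 -0.30276324  0.05289756] [array([ 0.10748295, -0.47178394]), array([-0.58180532, -1.87715707]), array([ 0.88526224, -0.17285778])]
[370.17155222 221.34340937] [308.44272042 159.52171321] [366.93003907 240.28523228]
body width 0.038056876368993985
```

Call:
play_rows(targets=[[0.25,0,-0.0075,-0.02,0,0,0],[0.25,0,0,-0.03,0,0,0],[0.25,0,0,-0.03,0,0,0],[0.25,0,0,-0.025,0,0,0],[0.25,0,0,-0.015,0,0,0],[0.25,0,0,-0.007,0,0,0],[0.25,0,0,0,0,0,0],[0.25,0,0,0,0,0,0]])

```text
time_s: 2.75
position: [0.5127, -0.305, 0.012]
tcp_rot: [[-0.0, 1.0, 0.001], [1.0, 0.0, -0.001], [-0.001, 0.001, -1.0]]
force: [-0.9, 0.0, -0.0]
opening: 0.745
```

Call:
play_rows(targets=[[0.25,-0.001,0.0035,-0.002,0,0,0],[0.25,0,0,0,0,0,0],[0.6,0,0,0,0,0,0],[1,0,0,0,0,0,0],[1,0,0,0,0,0,0],[1,0,0,0,0,0,0],[1,0,0,0,0,0,0]])

```text
time_s: 3.62
position: [0.5105, -0.3009, 0.0091]
tcp_rot: [[-0.0, 1.0, -0.001], [1.0, 0.0, 0.0], [0.0, -0.001, -1.0]]
force: [-1.7, -0.9, 1.3]
opening: 0.431
```

Call:
play_rows(targets=[[1,0,0,0.01,0,0,0],[1,0,0,0.03,0,0,0],[1,0,0,0.05,0,0,0],[1,0,0,0.05,0,0,0],[1,0,0,0.05,0,0,0],[1,0.01,0.04,0,0,0,0],[1,0.01,0.045,0,0,0,0],[1,0.01,0.045,0,0,0,0],[1,0.01,0.045,0,0,0,0],[1,0.01,0.045,0,0,0,0],[1,0,0,0,0,0,0],[1,0,0,0,0,0,0]])

```text
time_s: 5.12
position: [0.5606, -0.0807, 0.1988]
tcp_rot: [[-0.001, 1.0, -0.001], [1.0, 0.001, -0.0], [-0.0, -0.001, -1.0]]
force: [0.2, -0.3, -4.8]
opening: 0.436
```

Run:
```python
from h import *
import pickle
s=bot.read_state();print(s["time_s"],s["position"],s["force"])
c=bot.get_calibration("wrist");im=bot.capture("wrist");cv2.imwrite("pics/w3.png",im);pickle.dump(c,open("w3.pkl","wb"))
cv2.imwrite("pics/w3b.png",cv2.resize(im,(800,600)))
```

```text
5.125 [ 0.56057671 -0.08071391  0.19880159] [ 0.21659967 -0.25477426 -4.75370301]
```

View pics/w3b.png

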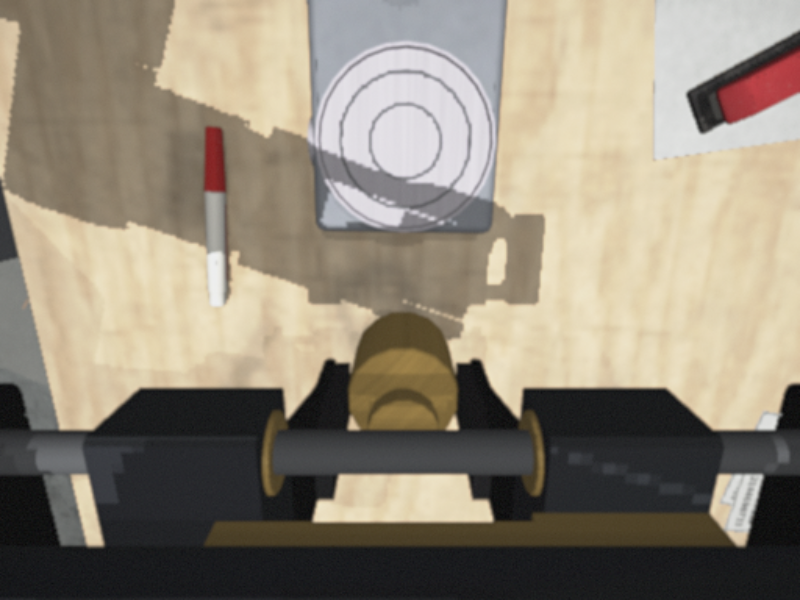

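Pan outer rim runs from 313 to 495 in u and 42 to 231 in v; inner ring centre (405,140). The weight is held between the pads at (403,370).

Run:
```python
from h import *
import pickle
c3=pickle.load(open("w3.pkl","rb"));c1=pickle.load(open("w1.pkl","rb"))
c0=dict(c1);R=np.array(c1["R"]);c0["t"]=-R@np.array([0.62492977,0.08314849,0.38376553])
k=1/1.5625
print("pan inner",onz(c3,405*k,140*k,.068),"rim",onz(c3,404.3*k,137.3*k,.071))
print("rim l/r",onz(c3,313*k,138*k,.071),onz(c3,495*k,138*k,.071),"t/b",onz(c3,404*k,42*k,.071),onz(c3,404*k,231*k,.071))
print("wrist0",onz(c0,196.5,169.6,.07)); print("tri",tri((c0,196.5,169.6),(c3,404.6*k,139*k)))
cc=[bot.get_calibration(n) for n in("scene","side")]
print("cap spot tri",tri((c0,182.2,44.6),(cc[0],343*k,313*k),(cc[1],342*k,274*k)))
```

```text
pan inner [0.56219256 0.00861237 0.068     ] rim [0.56175105 0.01010697 0.071     ]
rim l/r [0.5063348  0.00962847 0.071     ] [0.61678615 0.00978006 0.071     ] t/b [0.56144525 0.0620315  0.071     ] [ 0.56170476 -0.04680543  0.071     ]
wrist0 [0.56224168 0.01184662 0.07      ]
tri (array([0.56139297, 0.00976848, 0.06289345]), [array([0.57406678, 0.43128987]), array([-0.58407344, -0.5051556 ])])
cap spot tri (array([0.56251099, 0.12248771, 0.10109641]), [array([-0.77974568,  1.75721105]), array([-0.46090659, -0.03191145]), array([-0.19105252,  0.06065065])])
```

Call:
play_rows(targets=[[1,0.0005,0.03,0,0,0,0],[1,0.0005,0.03,0,0,0,0],[1,0.0005,0.03,-0.01,0,0,0],[1,0,0,-0.03,0,0,0],[1,0,0,-0.03,0,0,0],[1,0,0,-0.025,0,0,0],[1,0,0,-0.012,0,0,0],[1,0,0,-0.005,0,0,0],[1,0,0,0,0,0,0],[1,0,0,0,0,0,0]])

```text
time_s: 6.42
position: [0.5633, 0.0088, 0.088]
tcp_rot: [[0.0, 1.0, 0.002], [1.0, -0.0, -0.0], [-0.0, 0.002, -1.0]]
force: [-0.2, -0.1, -5.1]
opening: 0.438
```

Call:
play_rows(targets=[[1,-0.001,0.0005,-0.003,0,0,0],[1,0,0,-0.003,0,0,0],[1,0,0,-0.002,0,0,0],[1,0,0,-0.002,0,0,0],[1,0,0,-0.0015,0,0,0],[1,0,0,-0.0015,0,0,0],[1,0,0,0,0,0,0],[1,0,0,0,0,0,0]])

```text
time_s: 7.42
position: [0.5615, 0.0096, 0.0741]
tcp_rot: [[0.0, 1.0, 0.0], [1.0, -0.0, 0.0], [0.0, 0.0, -1.0]]
force: [-1.4, 1.1, -3.4]
opening: 0.436
```

Call:
play_rows(targets=[[1,0,0,-0.0015,0,0,0],[1,0,0,-0.0015,0,0,0],[1,0,0,-0.001,0,0,0],[1,0,0,-0.0005,0,0,0],[1,0,0,0,0,0,0],[1,0,0,0,0,0,0]])

```text
time_s: 8.18
position: [0.5615, 0.0096, 0.0695]
tcp_rot: [[0.0, 1.0, -0.0], [1.0, -0.0, 0.0], [0.0, -0.0, -1.0]]
force: [-1.2, 0.7, -0.4]
opening: 0.437
```

Call:
play_rows(targets=[[0.5,0,0,0,0,0,0],[0.4,0,0,0,0,0,0],[0.25,0,0,0,0,0,0],[0.25,0,0,0,0,0,0],[0.25,0,0,0,0,0,0],[0.25,0,0,0,0,0,0],[0.25,0,0,0.01,0,0,0],[0.25,0,0,0.03,0,0,0],[0.25,0,0,0.04,0,0,0],[0.25,0,0,0.05,0,0,0],[0.25,0,0,0,0,0,0]])

```text
time_s: 9.55
position: [0.5648, 0.009, 0.2046]
tcp_rot: [[-0.0, 1.0, 0.011], [1.0, 0.0, -0.002], [-0.002, 0.011, -1.0]]
force: [-0.4, 0.2, 0.2]
opening: 0.749
```

Run:
```python
from h import *
import pickle
s=bot.read_state();print(s["time_s"],s["position"],s["joint_positions"])
c=bot.get_calibration("wrist");im=bot.capture("wrist");cv2.imwrite("pics/w4.png",im);pickle.dump(c,open("w4.pkl","wb"))
cv2.imwrite("pics/w4b.png",cv2.resize(im,(800,600)))
```

```text
9.55 [0.56483071 0.00904762 0.2046034 ] [-1.04151052e+01  2.48649376e+01  9.09239272e+01  1.50606346e-03
  6.35863290e+01 -1.04282970e+01]
```

View pics/w4b.png

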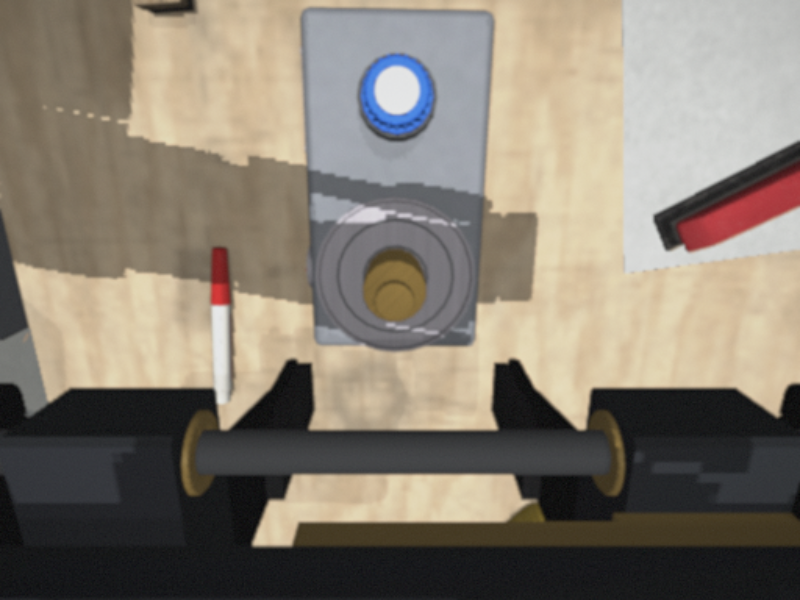

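Weight stands on the pan (knob at (394,299), rim centre (395,273)). The cap's spot is at (398,90).

Run:
```python
from h import *
import pickle
c4=pickle.load(open("w4.pkl","rb"));c1=pickle.load(open("w1.pkl","rb"))
c0=dict(c1);R=np.array(c1["R"]);c0["t"]=-R@np.array([0.62492977,0.08314849,0.38376553])
k=1/1.5625
im=cv2.imread("pics/w4.png");h=cv2.cvtColor(im,cv2.COLOR_BGR2HSV)
m=cv2.inRange(h,(0,0,170),(180,60,255));m[:30]=0;m[80:]=0;m[:,:225]=0;m[:,285:]=0
N,l,s,cc=cv2.connectedComponentsWithStats(m);i=1+np.argmax(s[1:,4]);p=cc[i];print(p,s[i])
print("knob",onz(c4,394*k,299*k,.122),"rim",onz(c4,395*k,273*k,.063))
print("spot",onz(c4,*p,.105)); print(tri((c0,182.2,44.6),(c4,*p)))
```

```text
[256.74708625  45.27156177] [225  30  60  50 858]
knob [0.5611981  0.01090516 0.122     ] rim [0.56155243 0.0116715  0.063     ]
spot [0.56546231 0.1325156  0.105     ]
(array([0.56533132, 0.12703958, 0.11091431]), [array([-0.52726311, -6.47562149]), array([-0.09948356,  6.23057816])])
```

Run:
```python
from h import *
import pickle
c4=pickle.load(open("w4.pkl","rb"));c1=pickle.load(open("w1.pkl","rb"))
c0=dict(c1);R=np.array(c1["R"]);c0["t"]=-R@np.array([0.62492977,0.08314849,0.38376553])
k=1/1.5625;im=cv2.imread("pics/w4.png")
m=(im.min(2)>205).astype(np.uint8);m[:40]=0;m[75:]=0;m[:,:235]=0;m[:,275:]=0
N,l,s,cc=cv2.connectedComponentsWithStats(m);i=1+np.argmax(s[1:,4]);p=cc[i];print(p,s[i])
print("spot",onz(c4,*p,.105),onz(c4,398*k,90*k,.105)); print(tri((c0,182.2,44.6),(c4,*p)))
```

```text
[253.69397218  57.31839258] [240  43  28  30 647]
spot [0.56289848 0.12328792 0.105     ] [0.56375905 0.12307146 0.105     ]
(array([0.56290676, 0.12394743, 0.09956365]), [array([-0.00577931,  0.09856733]), array([ 0.01388584, -0.09361649])])
```

Call:
play_rows(targets=[[0.25,0,0.038,0,0,0,0],[0.25,0,0.038,0,0,0,0],[0.25,0,0.038,0,0,0,0],[0.25,0,0,-0.03,0,0,0],[0.25,0,0,-0.03,0,0,0],[0.25,0,0,-0.02,0,0,0],[0.25,0,0,0,0,0,0],[0.25,0,0,0,0,0,0]])

```text
time_s: 10.6
position: [0.5615, 0.1235, 0.1195]
tcp_rot: [[0.0, 1.0, -0.0], [1.0, -0.0, -0.0], [-0.0, -0.0, -1.0]]
force: [0.3, -1.2, -0.9]
opening: 0.749
```

Descend to TCP z ≈ 0.083 and close.

Call:
play_rows(targets=[[0.25,0.0015,0,-0.02,0,0,0],[0.25,0,0,-0.012,0,0,0],[0.25,0,0,-0.004,0,0,0],[0.25,0,0,0,0,0,0],[0.5,0,0,0,0,0,0],[0.7,0,0,0,0,0,0],[1,0,0,0,0,0,0],[1,0,0,0,0,0,0],[1,0,0,0,0,0,0]])

```text
time_s: 11.72
position: [0.563, 0.1235, 0.0836]
tcp_rot: [[-0.0, 1.0, 0.0], [1.0, 0.0, -0.0], [-0.0, 0.0, -1.0]]
force: [-0.5, 0.5, -0.3]
opening: 0.268
```

Run:
```python
from h import *
s=bot.read_state();print(s["time_s"],s["position"],s["force"],s["moment"],s["opening"]*87,s["joint_positions"][5])
```

```text
11.725 [0.56295929 0.12354795 0.08358504] [-0.51249427  0.46233314 -0.266585  ] [-0.02190289  0.07209177 -0.08595107] 23.305673852679178 1.2717705239587092
```

Call:
play_rows(targets=[[1,0,0,0,0,0,0],[1,0,0,0,0,0,0]])

```text
time_s: 11.98
position: [0.563, 0.1235, 0.0835]
tcp_rot: [[0.0, 1.0, -0.0], [1.0, -0.0, -0.0], [-0.0, -0.0, -1.0]]
force: [-0.6, 0.3, -0.8]
opening: 0.054
```

Run:
```python
from h import *
import pickle
s=bot.read_state();print(s["time_s"],s["position"],s["force"],s["moment"],s["opening"]*87)
im=bot.capture("wrist");a=bot.capture("scene");b=bot.capture("side")
cv2.imwrite("pics/w5.png",im);cv2.imwrite("pics/w5s.png",a);cv2.imwrite("pics/w5d.png",b)
z=lambda i,x,y,w,h:cv2.resize(i[y:y+h,x:x+w],(400,300),interpolation=cv2.INTER_CUBIC)
cv2.imwrite("pics/w5b.png",np.vstack([np.hstack([z(im,0,0,512,384),z(im,156,160,200,150)]),np.hstack([z(a,160,150,120,90),z(b,170,150,120,90)])]))
```

```text
11.975 [0.56298103 0.12352772 0.08352495] [-0.61896471  0.29368655 -0.83672489] [-0.01090004  0.00979081 -0.00068871] 4.708149743069337
```

View pics/w5b.png

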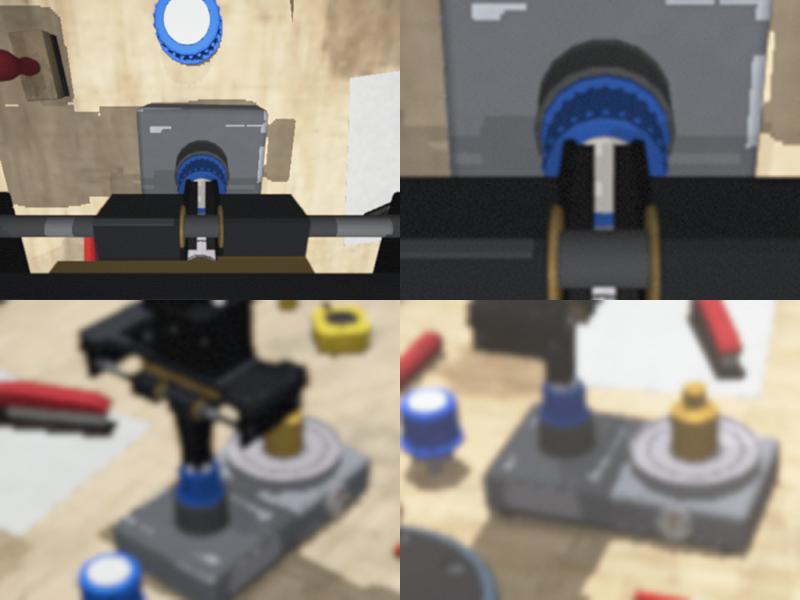

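Run:
```python
from h import *
c=bot.get_calibration("wrist");a=bot.get_calibration("scene");b=bot.get_calibration("side")
for n,X in dict(tip=(.563,.1235,.0835),tipfar=(.563,.133,.0835),spot=(.563,.1232,.105),top_far=(.563,.1417,.105),sock_far=(.563,.1472,.075),spot_far=(.563,.135,.105)).items():
    X=np.array(X);p=[proj(q,X) for q in(c,a,b)]
    print(n,[v.round(1).tolist() for v in p],"in view px: close",((p[0]-[156,160])*2).round(),"scene",((p[1]-[160,150])*400/120).round()+[0,300],"side",((p[2]-[170,150])*400/120).round()+[400,300])
```

```text
tip [[257.1, 231.2], [219.0, 205.3], [218.7, 180.6]] in view px: close [202. 142.] scene [197. 484.] side [562. 402.]
tipfar [[257.1, 217.5], [216.8, 206.9], [215.5, 180.2]] in view px: close [202. 115.] scene [189. 490.] side [552. 401.]
spot [[257.1, 246.9], [218.7, 199.2], [218.4, 174.1]] in view px: close [202. 174.] scene [196. 464.] side [561. 380.]
top_far [[257.1, 217.2], [214.3, 202.3], [212.2, 173.2]] in view px: close [202. 114.] scene [181. 474.] side [541. 377.]
sock_far [[257.2, 192.3], [213.6, 211.6], [211.0, 182.0]] in view px: close [202.  65.] scene [179. 505.] side [537. 407.]
spot_far [[257.1, 228.1], [215.9, 201.2], [214.4, 173.5]] in view px: close [202. 136.] scene [186. 471.] side [548. 378.]
```

The view and the 5 mm opening show the fingers shut just above the cap. Visually, the finger ends lie about 20 mm behind the reported TCP. I'll reopen, go lower while watching the force, and close again.

Call:
play_rows(targets=[[0.25,0,0,0,0,0,0],[0.25,0,0,0,0,0,0],[0.25,0,0,0,0,0,0],[0.25,0,0,0,0,0,0],[0.25,0,0,0,0,0,0],[0.25,0,0,0,0,0,0],[0.25,0,0,-0.005,0,0,0],[0.25,0,0,-0.005,0,0,0],[0.25,0,0,-0.005,0,0,0],[0.25,0,0,-0.003,0,0,0],[0.25,0,0,0,0,0,0]])

```text
time_s: 13.5
position: [0.5627, 0.1235, 0.0651]
tcp_rot: [[0.0, 1.0, -0.001], [1.0, -0.0, 0.0], [0.0, -0.001, -1.0]]
force: [0.2, -0.3, -0.2]
opening: 0.748
```

Call:
play_rows(targets=[[0.5,0,0,0,0,0,0],[1,0,0,0,0,0,0],[1,0,0,0,0,0,0],[1,0,0,0,0,0,0],[1,0,0,0,0,0,0]])

```text
time_s: 14.12
position: [0.5631, 0.1235, 0.0657]
tcp_rot: [[-0.0, 1.0, 0.0], [1.0, 0.0, -0.0], [-0.0, 0.0, -1.0]]
force: [0.1, 0.0, 0.5]
opening: 0.405
```

Run:
```python
from h import *
import pickle
s=bot.read_state();print(s["time_s"],s["position"],s["force"],s["moment"],s["opening"]*87)
im=bot.capture("wrist");a=bot.capture("scene");b=bot.capture("side")
z=lambda i,x,y,w,h:cv2.resize(i[y:y+h,x:x+w],(400,300),interpolation=cv2.INTER_CUBIC)
cv2.imwrite("pics/w6b.png",np.vstack([np.hstack([z(im,0,0,512,384),z(im,156,160,200,150)]),np.hstack([z(a,160,150,120,90),z(b,170,150,120,90)])]))
```

```text
14.125 [0.56305789 0.12353791 0.06566114] [0.08051382 0.02760602 0.47605932] [-0.02343288 -0.007065   -0.00162467] 35.217809637102306
```

Opening 35 mm (the weight's 40 mm read 38), so the cap is gripped. I try anticlockwise first, in small steps.

Call:
play_rows(targets=[[1,0,0,0,0,0,0],[1,0,0,0,0,0,0.08],[1,0,0,0,0,0,0.08],[1,0,0,0,0,0,0.08],[1,0,0,0,0,0,0]])

```text
time_s: 14.9
position: [0.5631, 0.1235, 0.0657]
tcp_rot: [[-0.237, 0.972, 0.0], [0.972, 0.237, -0.0], [-0.0, 0.0, -1.0]]
force: [0.9, 0.2, 1.8]
opening: 0.4
```

Run:
```python
from h import *
s=bot.read_state();print(s["time_s"],s["position"],s["force"],s["moment"],s["opening"]*87,s["joint_positions"][5])
```

```text
14.9 [0.56311003 0.12354943 0.06566582] [0.94795213 0.15595923 1.83363532] [ 0.02332404 -0.01473958  0.00110441] 34.76140784933671 -12.428379288997677
```

Call:
play_rows(targets=[[1,0,0,0,0,0,0.08],[1,0,0,0,0,0,0.08],[1,0,0,0,0,0,0.08],[1,0,0,0,0,0,0.08]])

```text
time_s: 15.4
position: [0.5631, 0.1235, 0.0657]
tcp_rot: [[-0.532, 0.847, 0.0], [0.847, 0.532, -0.0], [-0.0, 0.0, -1.0]]
force: [-0.0, -0.4, 1.2]
opening: 0.403
```

Run:
```python
from h import *
s=bot.read_state();print(s["time_s"],s["position"],s["force"],s["moment"],s["opening"]*87,s["joint_positions"][5])
```

```text
15.4 [0.56310624 0.1235346  0.06565484] [-0.03643471 -0.39739274  1.22609643] [-0.06119243 -0.03647394  0.00417324] 35.03082396474356 -30.86987944134497
```

Call:
play_rows(targets=[[1,0,0,0,0,0,0.09],[1,0,0,0,0,0,0.09],[1,0,0,0,0,0,0.09],[1,0,0,0,0,0,0.09]])

```text
time_s: 15.9
position: [0.563, 0.1234, 0.0656]
tcp_rot: [[-0.796, 0.605, -0.0], [0.605, 0.796, -0.0], [-0.0, -0.0, -1.0]]
force: [-1.5, -1.1, 2.8]
opening: 0.406
```

Run:
```python
from h import *
s=bot.read_state();print(s["time_s"],s["position"],s["force"],s["moment"],s["opening"]*87,s["joint_positions"][5])
```

```text
15.9 [0.56295072 0.12341221 0.06564084] [-1.46140659 -1.09985209  2.81307757] [-0.24027102  0.17701234 -0.03124578] 35.28153186133222 -51.512190436233276
```

Call:
play_rows(targets=[[1,0,0,0,0,0,0.07],[1,0,0,0,0,0,0.05],[1,0,0,0,0,0,0.03]])

```text
time_s: 16.27
position: [0.5617, 0.1224, 0.0657]
tcp_rot: [[-0.877, 0.48, -0.003], [0.48, 0.877, -0.002], [0.002, -0.003, -1.0]]
force: [-3.0, -5.1, 4.8]
opening: 0.405
```

Run:
```python
from h import *
s=bot.read_state();print(s["time_s"],s["position"],s["force"],s["moment"],s["opening"]*87,s["joint_positions"][5])
im=bot.capture("wrist");a=bot.capture("scene");b=bot.capture("side")
z=lambda i,x,y,w,h:cv2.resize(i[y:y+h,x:x+w],(400,300),interpolation=cv2.INTER_CUBIC)
cv2.imwrite("pics/w7b.png",np.vstack([np.hstack([z(im,0,0,512,384),z(im,156,160,200,150)]),np.hstack([z(a,160,150,120,90),z(b,170,150,120,90)])]))
```

```text
16.275 [0.56166694 0.12237055 0.06567802] [-3.03571972 -5.06246498  4.76250985] [-0.88644603  0.54143392 -0.14527919] 35.25633326706688 -60.00342472694278
```

View pics/w7b.png

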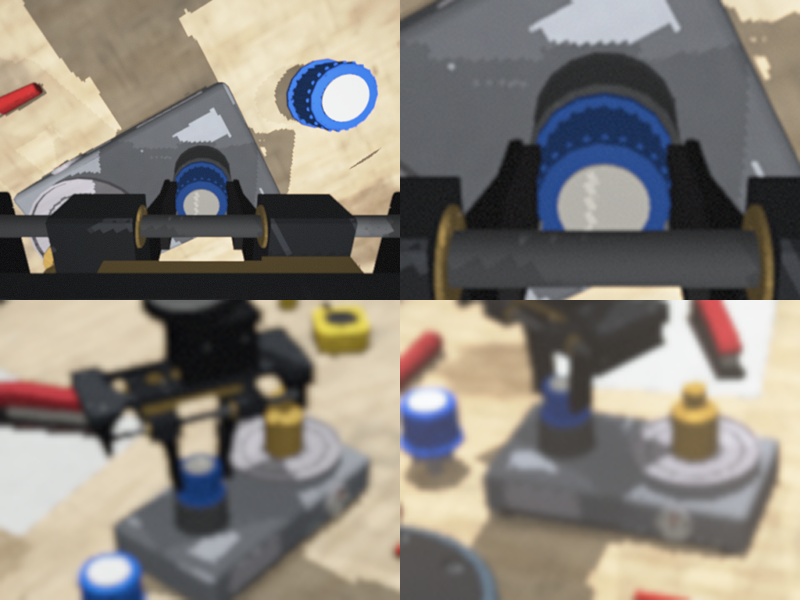

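Turned about 61°, with little resistance until the moment and side force began to rise: probably the stop. The weight still stands. I ease back slightly and try a gentle lift.

Call:
play_rows(targets=[[1,0,0,0,0,0,-0.03],[1,0,0,0.001,0,0,0],[1,0,0,0.002,0,0,0],[1,0,0,0.002,0,0,0]])

```text
time_s: 16.92
position: [0.5616, 0.1237, 0.0698]
tcp_rot: [[-0.862, 0.506, -0.003], [0.506, 0.862, 0.0], [0.003, -0.001, -1.0]]
force: [-2.6, -2.4, -3.1]
opening: 0.405
```

Run:
```python
from h import *
s=bot.read_state();print(s["time_s"],s["position"],s["force"],s["moment"],s["opening"]*87,s["joint_positions"][5])
```

```text
16.925 [0.56164941 0.12365537 0.06980612] [-2.60400552 -2.39161358 -3.13562423] [-0.43264428  0.57614756 -0.11886003] 35.21010671422238 -58.31405036861823
```

Rising 4 mm with only −3 N: that's past the 1–2 mm play, so it is unlocked (or slipping). Continue gently.

Call:
play_rows(targets=[[1,0,0,0.003,0,0,0],[1,0,0,0.003,0,0,0],[1,0,0,0.003,0,0,0],[1,0,0,0.003,0,0,0],[1,0,0,0,0,0,0]])

```text
time_s: 17.55
position: [0.5638, 0.1237, 0.0832]
tcp_rot: [[-0.862, 0.506, 0.002], [0.506, 0.862, 0.0], [-0.002, 0.001, -1.0]]
force: [0.3, 0.3, -1.2]
opening: 0.401
```

Run:
```python
from h import *
s=bot.read_state();print(s["time_s"],s["position"],s["force"],s["moment"],s["opening"]*87,s["joint_positions"][5])
im=bot.capture("wrist");a=bot.capture("scene");b=bot.capture("side")
z=lambda i,x,y,w,h:cv2.resize(i[y:y+h,x:x+w],(400,300),interpolation=cv2.INTER_CUBIC)
cv2.imwrite("pics/w8b.png",np.vstack([np.hstack([z(im,0,0,512,384),z(im,156,160,200,150)]),np.hstack([z(a,160,150,120,90),z(b,170,150,120,90)])]))
```

```text
17.55 [0.56382717 0.12372026 0.08319879] [ 0.33367502  0.25677759 -1.15035667] [0.12769158 0.02979175 0.00506753] 34.90515666331143 -58.31691758352998
```

View pics/w8b.png

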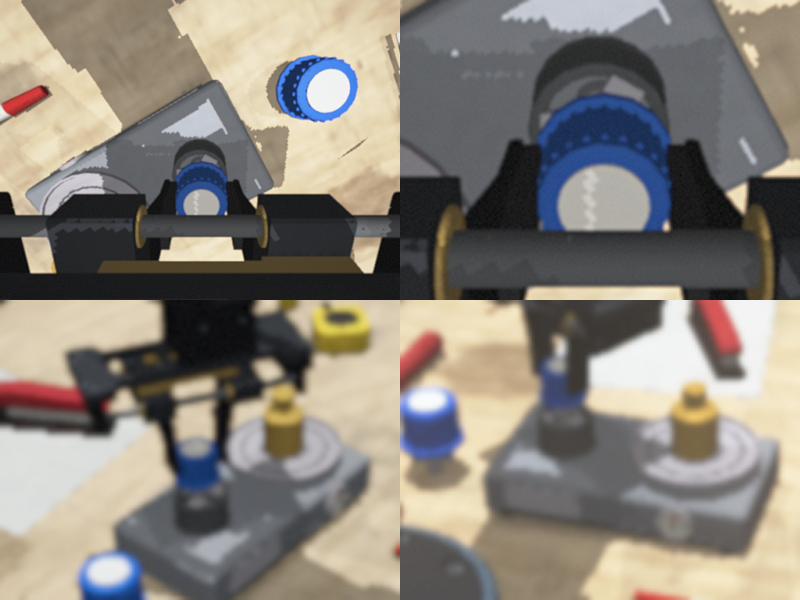

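The cap has risen about 17 mm, still firmly in the fingers, with the stem emerging from the socket. I lift it straight up to about 60 mm.

Call:
play_rows(targets=[[1,0,0,0.004,0,0,0],[1,0,0,0.004,0,0,0],[1,0,0,0.006,0,0,0],[1,0,0,0.008,0,0,0],[1,0,0,0.01,0,0,0],[1,0,0,0.008,0,0,0],[1,0,0,0.004,0,0,0],[1,0,0,0,0,0,0],[1,0,0,0,0,0,0],[1,0,0,0,0,0,0],[1,0,0,0,0,0,0]])

```text
time_s: 19.08
position: [0.5628, 0.1235, 0.1263]
tcp_rot: [[-0.862, 0.506, -0.001], [0.506, 0.862, -0.0], [0.0, -0.0, -1.0]]
force: [0.2, -0.4, -0.1]
opening: 0.404
```

Run:
```python
from h import *
s=bot.read_state();print(s["time_s"],s["position"],s["force"],s["opening"]*87,np.abs(s["qvel"]).max())
im=bot.capture("wrist");a=bot.capture("scene");b=bot.capture("side")
z=lambda i,x,y,w,h:cv2.resize(i[y:y+h,x:x+w],(400,300),interpolation=cv2.INTER_CUBIC)
cv2.imwrite("pics/w9b.png",np.vstack([np.hstack([z(im,0,0,512,384),z(im,156,160,200,150)]),np.hstack([z(a,160,150,120,90),z(b,170,150,120,90)])]))
```

```text
19.075 [0.56282268 0.12350319 0.12626731] [ 0.24345999 -0.35141793 -0.08035247] 35.1213087780391 0.15600677630261778
```

View pics/w9b.png

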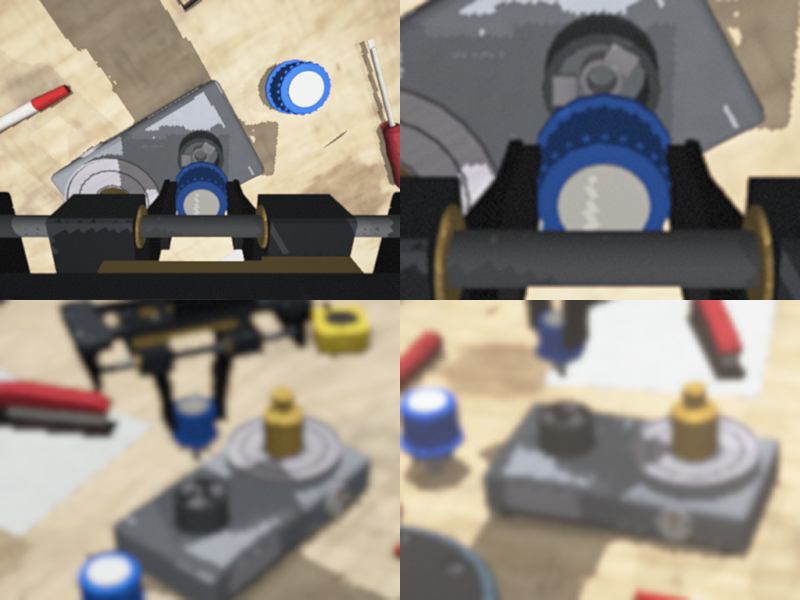

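The cap is held about 60 mm above its seat, the socket is open, and the weight stands upright on the pan. I hand in.

```bash
python3 -c "
from rig import bot
print(bot.hand_in())"
```

```text
the job is handed in; nothing more can be done
None
```

The job is done and handed in at 19 s of the 64 s allowed. The hand-in reports no verdict.

- **Weight:** I stood the 40 mm brass weight on the pan centre and lowered it until the pan carried nearly all of it (about 0.4 N still on the gripper), sinking about 7–8 mm. Then I let it go. Two later pictures show it upright, about 1 mm from the pan centre.
- **Cap:** I turned it anticlockwise about 61°, where the wrist moment and side force began to rise. I eased back slightly and it lifted with only about 3 N. Because that way worked, I did not turn it clockwise.
- **Last check:** The cap is in the fingers (opening 35 mm, the same as when I gripped it). The arm's height reading puts it about 60 mm above its seat and directly over it. The force on the tool is near zero, the socket is empty, and the cap touches neither the scale nor the weight. I did not measure the bystanders again; those visible in the last pictures look unmoved.

**What disagreed:**
- **First grip on the cap:** It closed on nothing. The finger ends appeared to lie about 20 mm short of the reported tool point, so I went 18 mm lower and gripped again.
- **Opening reading:** It comes out about 2 mm under the real width of what is held.
- **Heights measured from the pictures:** They differed by 2 to 6 mm from the text (pan 63 mm against 68, cap top about 100 mm against 105). The contact force when placing the weight agreed with 68 mm for the pan.

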